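# Prop the drying box's sprung door open on its stay

## Task

The drying box's door is sprung shut and its perforated stay bar lies loose across the roof. Prop the door ajar: push it open with the stay and drop the bar's third hole, counted from the pivot on the door, over the peg on the box roof, so that the bar lies flat and the peg holds the door against its spring when you let go. Leave the things standing round the box where they are.

Things in the scene. Friction and masses are not known exactly. Their poses are not given: they have to be found in the camera images.
- drying_box: plywood box fixed to the table, 160 deep x 220 wide x 115 mm high, flat roof at its top, open front closed by the door. Origin: centre of its underside on the table; its x axis points from the door side to the back, y to the hinge side (left as seen from the robot), z up. All three moving parts ride on it.
- box_door (a joint): the front door, 200 mm wide, 16 mm thick, hinged on a vertical axis at its left edge (box frame x -90, y +100 mm). 0 is shut, the value (rad) grows as the free edge swings out towards the robot, up to 1.3. A spring pulls it shut (0.4 N m/rad, preloaded: 0.16 N m when shut, about 0.38 N m at 0.55 rad). Door angles at which holes 1, 2, 3, 4 fit the peg: 0.085, 0.32, 0.55, 0.79 rad.
- stay_swivel (a joint): swing of the stay bar about a vertical axis on the top edge of the door, 130 mm from the door hinge. 0: the bar is square to the door, pointing from the door to the box's back; positive turns it anticlockwise seen from above (rad, -1.0 to 1.6). Bar heading in the box frame = stay_swivel - box_door. Light friction keeps it where it is left.
- stay (a joint): tilt of the stay bar: 0 lies level 6 mm above the roof, positive lifts the knob end (rad, up to 1.0); it falls under its own weight (bar 0.2 kg) and rests on the peg's top if no hole is over the peg.
- stay_pivot (a point): where the stay bar turns and tilts: on the door's top edge, at the bar's mid thickness, 124 mm above the table.
- stay_knob (a point): centre of the black ball knob, 28 mm diameter, standing on a thin stem on the bar's free end: 185 mm along the bar from stay_pivot and 32 mm above the bar's mid thickness (156 mm above the table when the bar is level). The steel bar is 30 mm wide, 6 mm thick, 215 mm long over all; x of this point runs along the bar away from the pivot.
- hole_1 (a point): centre of the bar's first hole, 55 mm from stay_pivot. All four holes are 18 mm in diameter, 30 mm apart, on the bar's centre line.
- hole_2 (a point): centre of the second hole, 85 mm from stay_pivot.
- hole_3 (a point): centre of the third hole, 115 mm from stay_pivot: the one to use.
- hole_4 (a point): centre of the fourth hole, 145 mm from stay_pivot, nearest the knob.
- peg_top (a point): top of the fixed upright steel peg on the box roof, 12 mm diameter with a round top, 24 mm above the roof (139 mm above the table); in the box frame at x -50, y -50 mm.
- sprig_mould: bystander: round plaster mould, 66 mm across, 34 mm high, on the table; origin at its underside.
- oxide_bottle: bystander: small brown bottle, 38 mm across, 76 mm high, behind the box; origin at its underside.
- small_mould: bystander: plaster block mould, 66x86x30 mm, behind the box; origin at its underside.

How it is judged (in metres and radians):
On the way:
1. the door is pushed open to about the third hole's width or beyond (value of joint box_door above 0.42 rad), for 0.2 s.
At the end, for the whole second after the job is handed in: the peg stands in the third hole (centres within 7 mm seen from above), the bar lies level (within 0.04 rad), the door stands still, held at 0.45 to 0.63 rad, and the three bystanders are within 20 mm of where they stood (horizontal distance between hole_3 and peg_top below 0.007 m and value of joint stay below 0.04 rad and value of joint box_door between 0.45 and 0.63 rad and velocity of joint box_door between -0.05 and 0.05 rad/s and distance of each of sprig_mould, oxide_bottle, small_mould from where it was at the start of the episode below 0.02 m); the robot touches nothing.
It fails at once if a bystander is pushed more than 30 mm or knocked over (distance of any of sprig_mould, oxide_bottle, small_mould from where it was at the start of the episode above 0.03 m or angle between any of sprig_mould, oxide_bottle, small_mould's own z axis and vertical above 0.6 rad).
It also fails if it takes over 54 s, if anything falls off the work surface, if the arm or the gripper's body presses on something with over 40 N, if the wrist force passes 120 N, or if a joint passes its speed limit or range.

## Robot

A 6-joint arm with a two-finger parallel gripper is mounted at the origin on a cart in front of the work surface, level with it; the furniture and walls round the work are solid. World frame = base frame: x ahead of the robot, y to its left, z up, the work surface at z = 0. Lengths are in mm, angles in rad, forces in N, time in s.
With the tool pointing down it reaches from about 375 to 925 mm from the base axis. Payload 5.7 kg.
Tool frame: the origin (TCP) lies between the finger pads; the fingertips stand 8 mm ahead of it and the grasp point (between the pads) lies 11 mm behind it; z points along the fingers, y is the line along which they close (so a half turn about z gives the same grasp; the last joint's range is limited). The gripper opens to 88 mm and grips with 3 to 60 N. Pads are 20 mm wide; open, the fingers measure 115 mm over their backs; the gripper's body (75 mm by 178 mm) begins 61 mm behind the grasp point.
Start: joints at [-1.448, 0.359, 1.51, -0, 1.272, -0.115], TCP at [141.326, -583.087, 230.623] pointing down, gripper open.
Joint ranges: [-2.97, 2.97], [-1.01, 2.36], [0.21, 2.38], [-0.96, 4.11], [0.2, 2.71], [-2.98, 2.98]. Speed limits (rad/s): [2.39, 2.39, 3.14, 3.14, 3.14, 3.14].

## Interface

Orientations are given as a unit quaternion [w, x, y, z].
In Python, from rig import ctrl gives the robot as it stands.
- The arm moves only by the tool send_rows, never from a script. Its argument "deltas" is a list of rows, each a list of 7 numbers: the turn, a rotation vector about the tool's x, y, z in rad, then the shift along the tool's x, y, z in cm, then the closure in counts, from 0 (fully open) to 255 (shut). In form: [[ax, ay, az, dx, dy, dz, gripper], ...]. A call has 1 to 8 rows; each row is the pose to reach, as a shift and turn from the pose commanded when the call began, along the tool's axes at that moment; what a row does not reach only later rows make up. A row lasts 1/12 s, in which the tool goes at most 41.7 mm and 7.16 degrees, less where a joint would pass 70% of its speed; a pose out of reach is approached as far as the arm can. A call with a gripper value outside its range is refused whole. The fingers move at their own pace and stop on an object; "squeeze" is the grip in N (left out, the last holds). Time passes only in rows, so rows that repeat a pose let the fingers close. It gives the time, the measured TCP pose, the force, the opening and the grip force at its end, in the units of the state.
- ctrl.read_state(): the state, without advancing time (a new reading comes with each control period).
- ctrl.read_camera(name): name is "side" or "top"; returns the picture (384x512x3 uint8, red, green, blue); there is no depth.
- ctrl.calibration(name): a dict with "K" (3x3 intrinsics, pixels), "k1" (the pictures are not rectified: a ray, as slopes to the right and down, at radius r is drawn at 1 + k1 r^2 times it, then the intrinsics apply), "R" (3x3) and "t" (3): a world point X has camera coordinates R X + t. Camera axes: x right, y down, z forward; pixel columns grow to the right and rows downward; lengths in mm; the calibration is good to about 2 mm. A picture is of the moment at which its call begins. calibration takes no time and is no camera call.
- ctrl.finish_job(): hands the job in; it is judged then, once.
The state is a dict: "time": time; "joint_pos": joint angles; "joint_vel": joint speeds; "joint_efforts": joint torques, N m; "tcp_pos": TCP position; "tool_rot": TCP orientation; "contact_force": force on the tool from outside, world axes, zero at the start; "ft_torque": the same for the moment, N m; "opening": opening from 0.0 (shut) to 1.0 (fully open); "gripper_force": force on a finger pad.
Only numpy, scipy, OpenCV 4.12 (cv2) and the standard library are available. Lean on these libraries where they do the work, as an engineer would, in place of code of your own. Each camera call takes 0.05 s, during which the arm holds its last target. There are 200 camera calls.

## Working session

There is one attempt and no reset: what is moved stays moved. The work goes in short steps, Python scripts to look and compute and a tool call to move; the robot and the scene stay as the last step left them, time stands still between calls to the robot, and variables do not carry over. Pictures are saved under pics/ and viewed, at most 10 in all, crops included, and the job is handed in when it is done.

Besides the shell and the picture viewer there is one more tool, called after ">>>" as name(argument=value, ...), one argument or row to a line, values as JSON. send_rows: Moves the arm, as the interface text tells. Its arguments: {"type":"object","properties":{"deltas":{"type":"array","items":{"type":"array","items":{"type":"number"}}},"squeeze":{"type":"number"}},"required":["deltas"]}

```bash
mkdir -p pics; ls; python3 - <<'E'
from rig import ctrl
import cv2
for n in("top","side"):
    cv2.imwrite(f"pics/{n}0.png",cv2.resize(ctrl.read_camera(n),(800,600),interpolation=cv2.INTER_CUBIC)[:,:,::-1])
    c=ctrl.calibration(n);print(n,c)
s=ctrl.read_state();print(s)
E
```

```text
pics
top {'K': array([[384.207545  ,   0.        , 254.09989216],
       [  0.        , 384.207545  , 195.11746647],
       [  0.        ,   0.        ,   1.        ]]), 'k1': -0.13148903176581225, 'R': array([[-0.01184208, -0.999874  ,  0.01057157],
       [-0.98928286,  0.01017663, -0.14565664],
       [ 0.1455307 , -0.01218315, -0.98927872]]), 't': array([ -3.5152499 , 594.69851051, 882.68225699])}
side {'K': array([[462.75147116,   0.        , 246.99704177],
       [  0.        , 462.75147116, 197.96584525],
       [  0.        ,   0.        ,   1.        ]]), 'k1': -0.07472734859765377, 'R': array([[ 0.35877406,  0.93340781, -0.00557075],
       [ 0.6732528 , -0.26290283, -0.69109534],
       [-0.64653835,  0.24419656, -0.72274214]]), 't': array([-234.67899411, -297.84954388, 1534.45359187])}
{'time': 0.1, 'joint_pos': array([-1.44809018e+00,  3.59426241e-01,  1.51134393e+00,  2.92731395e-05,
        1.27250022e+00, -1.15097331e-01]), 'joint_vel': array([-0.00019759, -0.00146113, -0.00260467,  0.00146757, -0.00108703,
        0.0024902 ]), 'joint_efforts': array([ 1.12420596e-03, -5.16356456e+01, -2.71406007e+01,  6.77848910e-02,
        2.76071671e-02, -1.10436835e-05]), 'tcp_pos': array([ 141.26870617, -582.49157883,  229.89014872]), 'tool_rot': array([-8.38912845e-04,  9.92939675e-01,  1.18617447e-01,  1.07951052e-05]), 'contact_force': array([-0.58805252,  0.17103289, -0.27888014]), 'ft_torque': array([-0.01084411,  0.02072188,  0.02179359]), 'gripper_force': 0.0, 'opening': 0.9988461560273055}
```

View pics/top0.png

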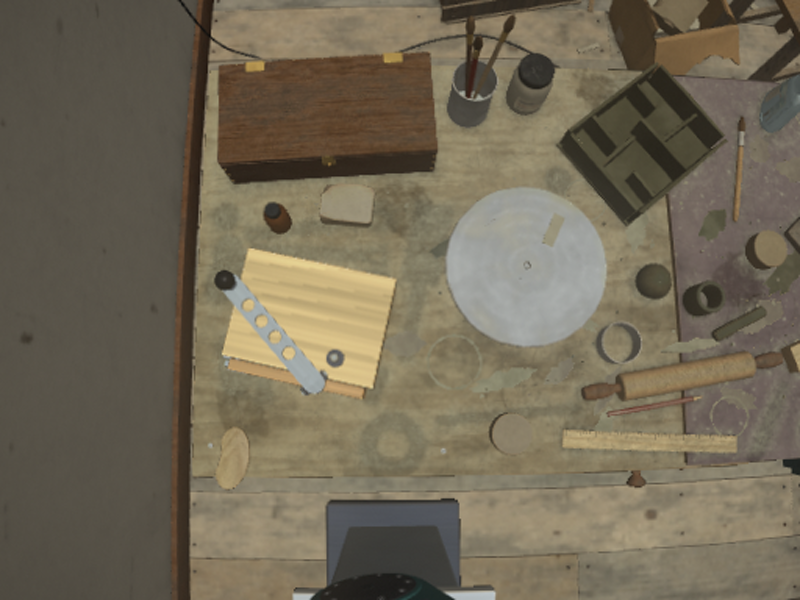

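View pics/side0.png

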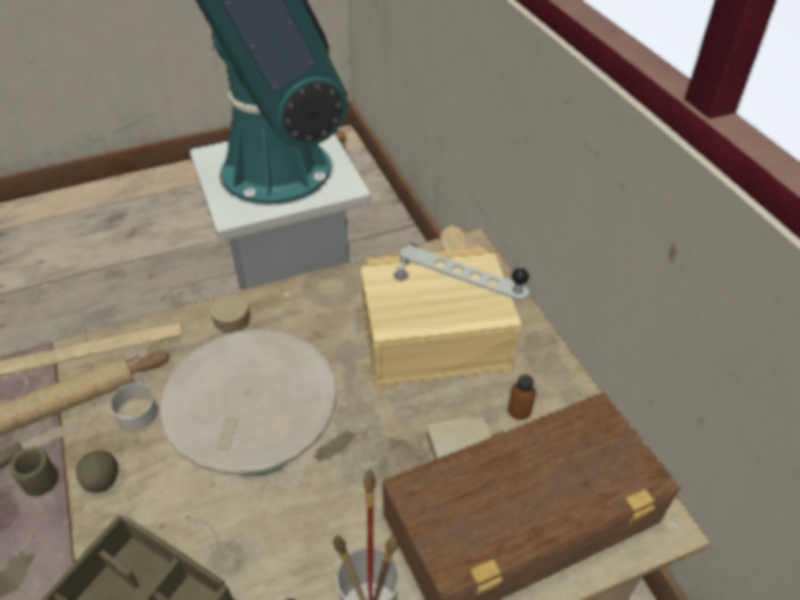

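The top view shows the box roof with corners at (249,249), (395,279), (372,388) and (222,355). The peg is at (336,357), the pivot end near (316,386) and the knob at (225,280), close to the left wall. The bottle is at (278,218), the block mould at (347,204), and a round plaster disc at (510,433).

```bash
cat > h.py <<'E'
import numpy as np, cv2
from rig import ctrl
from scipy.optimize import least_squares
def proj(n,X):
    c=ctrl.calibration(n);p=(c['R']@np.atleast_2d(X).T).T+c['t'];s=p[:,:2]/p[:,2:]
    s=s*(1+c['k1']*(s**2).sum(1,keepdims=True));K=c['K'];return s*K[0,0]+K[:2,2]
def atz(n,uv,z,f=1.5625):
    uv=np.array(uv)/f-(0 if f==1 else .5-.5/f)
    return least_squares(lambda q:(proj(n,[q[0],q[1],z])-uv).ravel(),[500,100]).x
E
python3 - <<'E'
from h import *
co=np.array([[80,110],[80,-110],[-80,-110],[-80,110]]);px=[(249,249),(395,279),(372,388),(222,355)]
W=np.array([atz('top',p,115) for p in px]);print(W)
f=lambda q:np.c_[q[0]+np.cos(q[2])*co[:,0]-np.sin(q[2])*co[:,1],q[1]+np.sin(q[2])*co[:,0]+np.cos(q[2])*co[:,1]]
r=least_squares(lambda q:(f(q)-W).ravel(),[*W.mean(0),-.2]);print(r.x,r.fun.round(1))
q=r.x
R=np.array([[np.cos(q[2]),-np.sin(q[2])],[np.sin(q[2]),np.cos(q[2])]])
print('peg exp',R@[-50,-50]+q[:2],'seen',atz('top',(336,357),139))
k=atz('top',(225,280),156);print('knob',k,'side',atz('side',(520,276),156),'box',R.T@(k-q[:2]),'dist from pivot',np.linalg.norm(R.T@(k-q[:2])-[-90,-30]))
for p in [(190,150),(190,350),(190,470)]:print('edge',atz('top',p,0))
print('bottle',atz('top',(272,208),76),'block',atz('top',(347,204),30))
for n,s in(('top',(150,220,330,420)),):
    im=ctrl.read_camera(n)[150:270,120:270];cv2.imwrite('pics/t1.png',cv2.resize(im,(750,600),interpolation=cv2.INTER_CUBIC)[:,:,::-1])
E
```

```text
[[668.75732399 205.2109838 ]
 [622.00232646  -6.35461209]
 [467.463102    27.54078166]
 [515.20706058 240.30673268]]
[ 5.68357453e+02  1.16675972e+02 -2.19530264e-01] [ 1.6  1.4  0.5 -1.8 -1.1 -0.8 -1.   1.2]
peg exp [508.66890142  78.76453814] seen [509.83315527  75.71387506]
knob [615.43107251 227.5264903 ] side [617.46465255 229.39777459] box [ 21.80379664 118.44136777] dist from pivot 185.83575707233584
edge [874.36850532 342.68393382]
edge [531.05582312 326.07924483]
edge [339.6531719  321.94601024]
bottle [742.63710636 180.973072  ] block [762.24292162  68.8808383 ]
```

View pics/t1.png

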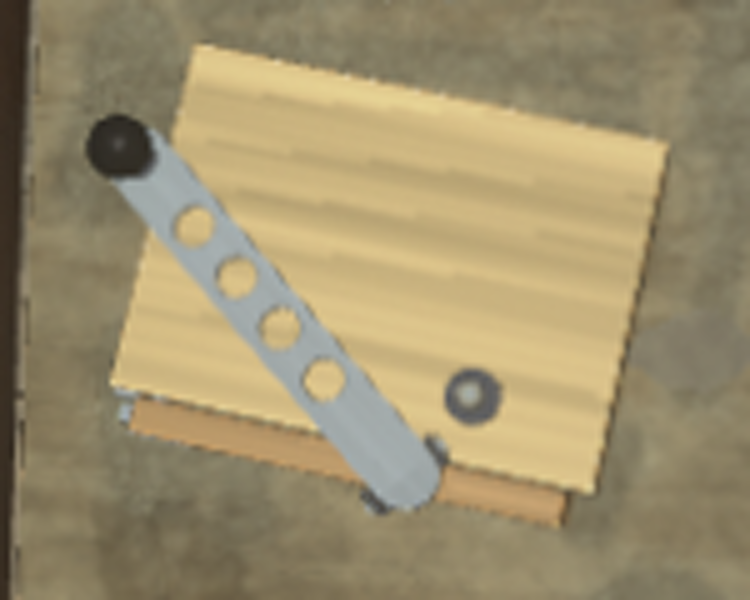

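The fit agrees with what I know: the peg is within 3 mm and the bar length is 185.8 mm. I'll plan knob waypoints from the door and bar linkage.

```bash
cat >> h.py <<'E'
B=np.array([568.9,115.7]);YAW=-0.2195
Rb=np.array([[np.cos(YAW),-np.sin(YAW)],[np.sin(YAW),np.cos(YAW)]])
def along(door,sw,t,d,n):  # world point d along bar, n above it
    p=np.array([-90,100])+130*np.array([-np.sin(door),-np.cos(door)]);h=sw-door
    l=d*np.cos(t)-n*np.sin(t);p=p+l*np.array([np.cos(h),np.sin(h)])
    return np.r_[Rb@p+B,124+d*np.sin(t)+n*np.cos(t)],h+YAW
def pose():
    from scipy.spatial.transform import Rotation as R
    s=ctrl.read_state();q=s['tool_rot'];M=R.from_quat([q[1],q[2],q[3],q[0]]).as_matrix()
    return s,np.array(s['tcp_pos']),M
def rows(wps): # wps: world TCP x,y,z, psi (yaw of tool x)
    s,p,M=pose();psi=np.arctan2(M[1,0],M[0,0])
    for w in wps:
        d=M.T@(np.array(w[:3])-p)/10
        print([0,0,round(-(w[3]-psi),2),*d.round(2)])
E
python3 - <<'E'
from h import *
print(along(0,.925,0,185,32),along(.55,.202,0,185,32),along(.55,.202,0,115,0))
a=np.r_[pose()[1],.238];b=np.array([616,228,240,1.03])
rows([a+(b-a)*i/8 for i in range(1,9)]);rows([b])
E
```

```text
(array([615.36534713, 225.97324752, 156.        ]), 0.7055) (array([568.38345264,  40.08153004, 156.        ]), -0.5675) (array([509.35613304,  77.70832289, 124.        ]), -0.5675)
[0, 0, np.float64(-0.1), np.float64(8.15), np.float64(-8.45), np.float64(-0.11)]
[0, 0, np.float64(-0.2), np.float64(16.31), np.float64(-16.9), np.float64(-0.22)]
[0, 0, np.float64(-0.3), np.float64(24.46), np.float64(-25.35), np.float64(-0.34)]
[0, 0, np.float64(-0.4), np.float64(32.62), np.float64(-33.8), np.float64(-0.45)]
[0, 0, np.float64(-0.5), np.float64(40.77), np.float64(-42.25), np.float64(-0.56)]
[0, 0, np.float64(-0.59), np.float64(48.93), np.float64(-50.7), np.float64(-0.67)]
[0, 0, np.float64(-0.69), np.float64(57.08), np.float64(-59.15), np.float64(-0.78)]
[0, 0, np.float64(-0.79), np.float64(65.23), np.float64(-67.6), np.float64(-0.9)]
[0, 0, np.float64(-0.79), np.float64(65.23), np.float64(-67.6), np.float64(-0.9)]
```

>>> send_rows(
  deltas=[
    [0,0,0,1.2,-1.2,-0.1,0],
    [0,0,0,3.6,-3.7,-0.2,0],
    [0,0,0,6.2,-6.4,-0.3,0],
    [0,0,0,8.8,-9.1,-0.5,0],
    [0,0,0,11.4,-11.8,-0.7,0],
    [0,0,0,14,-14.5,-0.9,0],
    [0,0,0,16.6,-17.2,-0.9,0],
    [0,0,0,19.2,-19.9,-0.9,0],
  ],
)

```text
time: 0.82
tcp_pos: [281.5, -342.8, 239.7]
tool_rot: [-0.0, 0.993, 0.118, 0.0]
contact_force: [1.5, -1.3, 0.8]
opening: 1.002
gripper_force: 0.0
```

>>> send_rows(
  deltas=[
    [0,0,0,2.6,-2.7,0,0],
    [0,0,0,5.2,-5.4,0,0],
    [0,0,0,7.8,-8.1,0,0],
    [0,0,0,10.4,-10.8,0,0],
    [0,0,0,13,-13.5,0,0],
    [0,0,0,15.6,-16.2,0,0],
    [0,0,0,18.2,-18.9,0,0],
    [0,0,0,20.8,-21.6,0,0],
  ],
)

```text
time: 1.48
tcp_pos: [432.7, -83.7, 239.7]
tool_rot: [0.0, 0.993, 0.119, 0.0]
contact_force: [0.9, 0.2, 0.5]
opening: 1.001
gripper_force: 0.0
```

>>> send_rows(
  deltas=[
    [0,0,0,2.6,-2.7,0,0],
    [0,0,0,5.2,-5.4,0,0],
    [0,0,-0.1,7.8,-8.1,0,0],
    [0,0,-0.2,10.4,-10.8,0,0],
    [0,0,-0.3,13,-13.5,0,0],
    [0,0,-0.4,15.6,-16.2,0,0],
    [0,0,-0.5,17.2,-17.9,0,0],
    [0,0,-0.5,17.2,-17.9,0,0],
  ],
)

```text
time: 2.15
tcp_pos: [559.4, 132.9, 239.3]
tool_rot: [-0.001, 0.931, 0.364, 0.001]
contact_force: [0.7, 0.5, 0.2]
opening: 1.001
gripper_force: 0.0
```

```bash
python3 - <<'E'
from h import *
s,p,M=pose();print(s['time'],p,s['joint_pos'].round(2),M.round(3))
rows([(616,227,200,1.03),(616,227,145,1.03)])
E
```

```text
2.15 [559.42838482 132.91712907 239.33898154] [0.11 0.31 1.56 0.   1.27 0.94] [[ 0.734  0.679  0.001]
 [ 0.679 -0.734  0.002]
 [ 0.002 -0.    -1.   ]]
[0, 0, np.float64(-0.28), np.float64(10.53), np.float64(-3.07), np.float64(3.96)]
[0, 0, np.float64(-0.28), np.float64(10.52), np.float64(-3.07), np.float64(9.46)]
```

>>> send_rows(
  deltas=[
    [0,0,-0.07,2,-0.6,0,0],
    [0,0,-0.14,4.5,-1.3,0,0],
    [0,0,-0.21,7,-2,0,0],
    [0,0,-0.28,9.5,-2.8,0.5,0],
    [0,0,-0.28,10.5,-3.1,2,0],
    [0,0,-0.28,10.5,-3.1,4,0],
    [0,0,-0.28,10.5,-3.1,5,0],
    [0,0,-0.28,10.5,-3.1,5,0],
  ],
)

```text
time: 2.82
tcp_pos: [611.1, 220.9, 185.8]
tool_rot: [-0.001, 0.874, 0.486, -0.004]
contact_force: [0.3, 0.3, 0.3]
opening: 0.999
gripper_force: 0.0
```

```bash
python3 - <<'E'
from h import *
s,p,M=pose();print(s['time'],p,s['joint_pos'].round(2),s['contact_force'])
rows([(616,227,145,1.03)])
im=ctrl.read_camera('top')[120:270,90:290];a=cv2.resize(im,(800,600),interpolation=cv2.INTER_CUBIC)
b=cv2.resize(ctrl.read_camera('side')[110:260,220:420],(800,600),interpolation=cv2.INTER_CUBIC)
cv2.imwrite('pics/g.png',cv2.resize(np.hstack([a,b]),(800,300))[:,:,::-1])
E
```

```text
2.8167 [611.10091024 220.9492924  185.7531746 ] [ 0.24  0.47  1.44 -0.    1.24  0.8 ] [0.28346706 0.3417127  0.30292193]
[0, 0, np.float64(-0.01), np.float64(0.8), np.float64(0.12), np.float64(4.07)]
```

View pics/g.png

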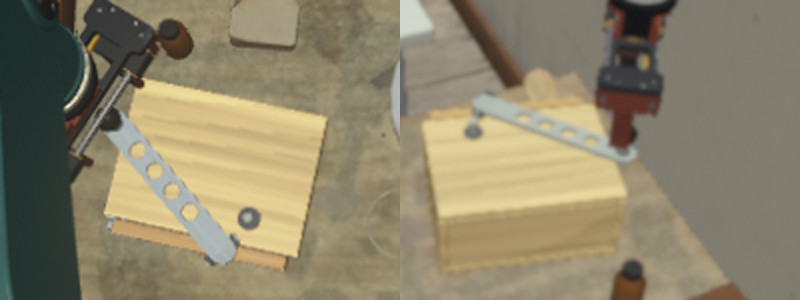

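The gripper is above the knob with a finger on each side, and nothing is touching. I'll let it settle and then re-measure.

```bash
python3 - <<'E'
from h import *
s,p,M=pose();print(s['time'],p,M.round(3))
rows([(616,227,145,1.03)])
E
```

```text
2.9167 [613.1902295  221.40319826 188.98360599] [[ 0.527  0.85  -0.002]
 [ 0.85  -0.527 -0.001]
 [-0.002 -0.001 -1.   ]]
[0, 0, np.float64(-0.01), np.float64(0.63), np.float64(-0.05), np.float64(4.4)]
```

>>> send_rows(
  deltas=[
    [0,0,0,0.3,0,0.6,0],
    [0,0,0,0.6,0,1.6,0],
    [0,0,0,0.6,0,2.8,0],
    [0,0,0,0.6,0,3.8,0],
    [0,0,0,0.6,0,4.3,0],
    [0,0,0,0.6,0,4.3,0],
    [0,0,0,0.6,0,4.3,0],
    [0,0,0,0.6,0,4.3,0],
  ],
  squeeze=15,
)

```text
time: 3.58
tcp_pos: [617.5, 227.7, 146.9]
tool_rot: [0.0, 0.873, 0.487, 0.0]
contact_force: [-0.2, -0.5, 1.2]
opening: 0.998
gripper_force: 0.0
```

>>> send_rows(
  deltas=[
    [0,0,0,0,0,0,120],
    [0,0,0,0,0,0,255],
    [0,0,0,0,0,0,255],
    [0,0,0,0,0,0,255],
    [0,0,0,0,0,0,255],
    [0,0,0,0,0,0,255],
    [0,0,0,0,0,0,255],
    [0,0,0,0,0,0,255],
  ],
)

```text
time: 4.25
tcp_pos: [617.3, 227.6, 146.7]
tool_rot: [-0.0, 0.873, 0.487, 0.0]
contact_force: [-0.6, 0.0, 0.4]
opening: 0.431
gripper_force: 0.0
```

```bash
python3 - <<'E'
from h import *
s,p,M=pose();print(s['time'],p,s['contact_force'],s['opening'],s['gripper_force'])
psi=np.arctan2(M[1,0],M[0,0]);print(psi)
k0,h0=along(0,.925,0,185,32); off=np.r_[p[:2]-k0[:2],p[2]-k0[2]];print(k0,off)
W=lambda d,sw,t:(lambda r:(*(r[0]+[0,0,off[2]]),psi+r[1]-h0))(along(d,sw,t,185,32))
print('lift');rows([W(0,.925,.3*i/8) for i in range(1,9)])
E
```

```text
4.25 [617.30625599 227.614911   146.69271354] [-0.63032384  0.03210898  0.4009463 ] 0.43118259851809937 0.0
1.0177861716279222
[615.36534713 225.97324752 156.        ] [ 1.94090886  1.64166348 -9.30728646]
lift
[0, 0, np.float64(-0.0), np.float64(-0.37), np.float64(-0.12), np.float64(-0.69)]
[0, 0, np.float64(-0.0), np.float64(-0.52), np.float64(-0.17), np.float64(-1.38)]
[0, 0, np.float64(-0.0), np.float64(-0.69), np.float64(-0.23), np.float64(-2.06)]
[0, 0, np.float64(-0.0), np.float64(-0.89), np.float64(-0.29), np.float64(-2.73)]
[0, 0, np.float64(-0.0), np.float64(-1.12), np.float64(-0.36), np.float64(-3.39)]
[0, 0, np.float64(-0.0), np.float64(-1.36), np.float64(-0.44), np.float64(-4.05)]
[0, 0, np.float64(-0.0), np.float64(-1.63), np.float64(-0.53), np.float64(-4.69)]
[0, 0, np.float64(-0.0), np.float64(-1.93), np.float64(-0.62), np.float64(-5.32)]
```

Opening is 0.43 and the fingers are still closing, so I'll keep going.

>>> send_rows(
  deltas=[
    [0,0,0,0,0,0,255],
    [0,0,0,0,0,0,255],
    [0,0,0,0,0,0,255],
    [0,0,0,0,0,0,255],
    [0,0,0,0,0,0,255],
    [0,0,0,0,0,0,255],
  ],
)

```text
time: 4.75
tcp_pos: [617.3, 227.6, 146.7]
tool_rot: [-0.0, 0.873, 0.487, -0.0]
contact_force: [0.2, 0.5, -0.4]
opening: 0.307
gripper_force: 15.0
```

>>> send_rows(
  deltas=[
    [0,0,0,-0.12,-0.04,-0.7,255],
    [0,0,0,-0.27,-0.09,-1.4,255],
    [0,0,0,-0.44,-0.14,-2.1,255],
    [0,0,0,-0.64,-0.2,-2.7,255],
    [0,0,0,-0.87,-0.27,-3.4,255],
    [0,0,0,-1.1,-0.35,-4.05,255],
    [0,0,0,-1.4,-0.44,-4.7,255],
    [0,0,0,-1.7,-0.53,-5.3,255],
  ],
  squeeze=15,
)

```text
time: 5.42
tcp_pos: [604.0, 215.9, 200.7]
tool_rot: [0.0, 0.873, 0.487, 0.001]
contact_force: [0.8, 1.0, -1.4]
opening: 0.305
gripper_force: 15.0
```

```bash
cat >> h.py <<'E'
OFF=np.array([1.0,.8,-9.3]);P0=1.0178
def W(d,sw,t):
    r=along(d,sw,t,185,32);return (*(r[0]+OFF),P0+r[1]-.7055)
E
python3 - <<'E'
from h import *
s,p,M=pose();print(s['time'],p,s['contact_force'],s['opening'],s['gripper_force'])
print(W(0,.925,.3))
rows([W(.6*i/16,.925-.125*i/16,.3) for i in range(1,17)])
E
```

```text
5.4167 [603.98508043 215.87478677 200.74186144] [ 0.80007168  0.95542578 -1.37728852] 0.3052218623155715 15.000017434358597
(np.float64(602.8757934222527), np.float64(215.28373317754392), np.float64(199.9420058843672), 1.0178)
[0, 0, np.float64(0.05), np.float64(-0.51), np.float64(0.19), np.float64(0.08)]
[0, 0, np.float64(0.09), np.float64(-0.92), np.float64(0.42), np.float64(0.08)]
[0, 0, np.float64(0.14), np.float64(-1.35), np.float64(0.64), np.float64(0.08)]
[0, 0, np.float64(0.18), np.float64(-1.79), np.float64(0.84), np.float64(0.08)]
[0, 0, np.float64(0.23), np.float64(-2.25), np.float64(1.02), np.float64(0.08)]
[0, 0, np.float64(0.27), np.float64(-2.71), np.float64(1.17), np.float64(0.08)]
[0, 0, np.float64(0.32), np.float64(-3.19), np.float64(1.31), np.float64(0.08)]
[0, 0, np.float64(0.36), np.float64(-3.67), np.float64(1.43), np.float64(0.08)]
[0, 0, np.float64(0.41), np.float64(-4.17), np.float64(1.52), np.float64(0.08)]
[0, 0, np.float64(0.45), np.float64(-4.67), np.float64(1.59), np.float64(0.08)]
[0, 0, np.float64(0.5), np.float64(-5.18), np.float64(1.64), np.float64(0.08)]
[0, 0, np.float64(0.54), np.float64(-5.69), np.float64(1.66), np.float64(0.08)]
[0, 0, np.float64(0.59), np.float64(-6.21), np.float64(1.66), np.float64(0.08)]
[0, 0, np.float64(0.63), np.float64(-6.73), np.float64(1.64), np.float64(0.07)]
[0, 0, np.float64(0.68), np.float64(-7.25), np.float64(1.59), np.float64(0.07)]
[0, 0, np.float64(0.72), np.float64(-7.78), np.float64(1.52), np.float64(0.07)]
```

>>> send_rows(
  deltas=[
    [0,0,0.04,-0.4,0.2,0,255],
    [0,0,0.09,-0.8,0.4,0,255],
    [0,0,0.14,-1.25,0.6,0,255],
    [0,0,0.18,-1.7,0.8,0,255],
    [0,0,0.23,-2.2,1,0,255],
    [0,0,0.27,-2.7,1.15,0,255],
    [0,0,0.32,-3.2,1.3,0,255],
    [0,0,0.36,-3.7,1.4,0,255],
  ],
)

```text
time: 6.08
tcp_pos: [598.0, 177.1, 201.0]
tool_rot: [0.0, 0.947, 0.322, 0.002]
contact_force: [2.6, 1.6, 0.5]
opening: 0.306
gripper_force: 15.0
```

```bash
python3 - <<'E'
from h import *
s,p,M=pose();print(s['time'],p,s['contact_force'],s['opening'],s['gripper_force'])
rows([W(.6*i/16,.925-.125*i/16,.3) for i in range(8,17)])
E
```

```text
6.0833 [597.98311592 177.13563823 201.01066312] [2.6190995  1.56698787 0.54271573] 0.30565794041248084 14.99932050704956
[0, 0, np.float64(-0.0), np.float64(-0.09), np.float64(-0.07), np.float64(0.11)]
[0, 0, np.float64(0.05), np.float64(-0.52), np.float64(0.19), np.float64(0.11)]
[0, 0, np.float64(0.09), np.float64(-0.97), np.float64(0.44), np.float64(0.1)]
[0, 0, np.float64(0.14), np.float64(-1.42), np.float64(0.66), np.float64(0.1)]
[0, 0, np.float64(0.18), np.float64(-1.9), np.float64(0.87), np.float64(0.1)]
[0, 0, np.float64(0.23), np.float64(-2.38), np.float64(1.05), np.float64(0.1)]
[0, 0, np.float64(0.27), np.float64(-2.87), np.float64(1.22), np.float64(0.1)]
[0, 0, np.float64(0.32), np.float64(-3.38), np.float64(1.36), np.float64(0.1)]
[0, 0, np.float64(0.36), np.float64(-3.9), np.float64(1.48), np.float64(0.09)]
```

>>> send_rows(
  deltas=[
    [0,0,0.05,-0.5,0.2,0.05,255],
    [0,0,0.09,-0.95,0.45,0.1,255],
    [0,0,0.14,-1.4,0.65,0.1,255],
    [0,0,0.18,-1.9,0.85,0.1,255],
    [0,0,0.23,-2.4,1.05,0.1,255],
    [0,0,0.27,-2.9,1.2,0.1,255],
    [0,0,0.32,-3.4,1.35,0.1,255],
    [0,0,0.36,-3.9,1.5,0.1,255],
  ],
)

```text
time: 6.75
tcp_pos: [577.3, 141.3, 200.5]
tool_rot: [0.0, 0.989, 0.147, 0.003]
contact_force: [5.9, -0.1, 1.4]
opening: 0.304
gripper_force: 15.0
```

```bash
python3 - <<'E'
from h import *
s,p,M=pose();print(s['time'],p,s['contact_force'],s['opening'],s['gripper_force'],s['joint_pos'].round(2))
rows([W(.6-.05*i/8,.8-.598*i/8,.3) for i in range(0,9)])
a=cv2.resize(ctrl.read_camera('top')[120:270,90:290],(800,600),interpolation=cv2.INTER_CUBIC)
b=cv2.resize(ctrl.read_camera('side')[110:260,220:420],(800,600),interpolation=cv2.INTER_CUBIC)
cv2.imwrite('pics/g2.png',cv2.resize(np.hstack([a,b]),(800,300))[:,:,::-1])
E
```

```text
6.75 [577.29043606 141.29606641 200.50528658] [ 5.90531835 -0.0533206   1.39327162] 0.3040841983975872 14.999450147151947 [0.12 0.38 1.56 0.   1.19 1.4 ]
[0, 0, np.float64(0.0), np.float64(-0.1), np.float64(-0.07), np.float64(0.06)]
[0, 0, np.float64(0.07), np.float64(-0.46), np.float64(1.08), np.float64(0.05)]
[0, 0, np.float64(0.14), np.float64(-0.89), np.float64(2.2), np.float64(0.05)]
[0, 0, np.float64(0.21), np.float64(-1.39), np.float64(3.28), np.float64(0.05)]
[0, 0, np.float64(0.28), np.float64(-1.95), np.float64(4.33), np.float64(0.05)]
[0, 0, np.float64(0.34), np.float64(-2.58), np.float64(5.33), np.float64(0.05)]
[0, 0, np.float64(0.41), np.float64(-3.27), np.float64(6.28), np.float64(0.04)]
[0, 0, np.float64(0.48), np.float64(-4.02), np.float64(7.19), np.float64(0.04)]
[0, 0, np.float64(0.55), np.float64(-4.83), np.float64(8.03), np.float64(0.03)]
```

View pics/g2.png

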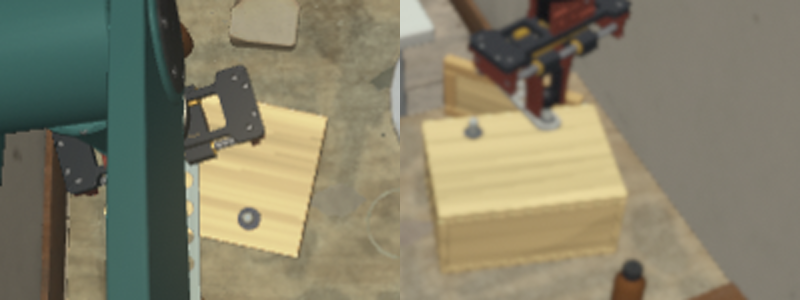

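The door stands open in the side view and the bar runs straight ahead, left of the peg. Next I'll swing it over the peg.

>>> send_rows(
  deltas=[
    [0,0,0.07,-0.4,1.1,0,255],
    [0,0,0.14,-0.85,2.2,0,255],
    [0,0,0.21,-1.35,3.3,0,255],
    [0,0,0.28,-1.9,4.35,0,255],
    [0,0,0.34,-2.55,5.35,0,255],
    [0,0,0.41,-3.25,6.3,0,255],
    [0,0,0.48,-4,7.2,0,255],
    [0,0,0.55,-4.8,8,0,255],
  ],
)

```text
time: 7.52
tcp_pos: [553.1, 50.0, 199.3]
tool_rot: [0.0, 0.992, -0.127, 0.001]
contact_force: [2.5, -1.7, -0.0]
opening: 0.31
gripper_force: 15.0
```

>>> send_rows(
  deltas=[
    [0,0,0,0,0,0,255],
    [0,0,0,0,0,0,255],
  ],
)

```text
time: 7.68
tcp_pos: [552.9, 50.5, 199.3]
tool_rot: [-0.0, 0.992, -0.125, 0.001]
contact_force: [2.9, -1.7, -0.6]
opening: 0.306
gripper_force: 15.0
```

```bash
python3 - <<'E'
from h import *
s,p,M=pose();print(s['time'],p,s['contact_force'],s['opening'],s['gripper_force'],s['joint_pos'].round(2))
rows([W(.55,.202,.3-.3*i/8) for i in range(0,9)])
a=cv2.resize(ctrl.read_camera('top')[120:270,90:290],(800,600),interpolation=cv2.INTER_CUBIC)
b=cv2.resize(ctrl.read_camera('side')[110:210,220:353],(800,600),interpolation=cv2.INTER_CUBIC)
cv2.imwrite('pics/g3.png',cv2.resize(np.hstack([a,b]),(800,300))[:,:,::-1])
E
```

```text
7.6833 [552.94144879  50.49458807 199.2566257 ] [ 2.8710306  -1.65631984 -0.64976382] 0.30612032777877307 15.00016137957573 [-0.03  0.33  1.65  0.    1.17  1.79]
[0, 0, np.float64(0.0), np.float64(0.15), np.float64(-0.03), np.float64(-0.07)]
[0, 0, np.float64(0.0), np.float64(0.44), np.float64(0.07), np.float64(0.57)]
[0, 0, np.float64(0.0), np.float64(0.71), np.float64(0.16), np.float64(1.21)]
[0, 0, np.float64(0.0), np.float64(0.95), np.float64(0.24), np.float64(1.86)]
[0, 0, np.float64(0.0), np.float64(1.18), np.float64(0.31), np.float64(2.53)]
[0, 0, np.float64(0.0), np.float64(1.37), np.float64(0.38), np.float64(3.2)]
[0, 0, np.float64(0.0), np.float64(1.55), np.float64(0.43), np.float64(3.88)]
[0, 0, np.float64(0.0), np.float64(1.7), np.float64(0.48), np.float64(4.57)]
[0, 0, np.float64(0.0), np.float64(1.82), np.float64(0.53), np.float64(5.26)]
```

View pics/g3.png

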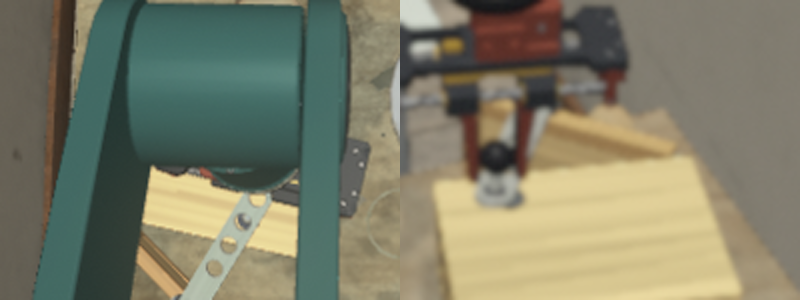

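From above, the peg shows through the third hole from the pivot, at (243,220). I'll lower to just above contact and check the alignment.

>>> send_rows(
  deltas=[
    [0,0,0,0.15,0,0.2,255],
    [0,0,0,0.4,0.07,0.6,255],
    [0,0,0,0.6,0.14,1.1,255],
    [0,0,0,0.85,0.21,1.6,255],
    [0,0,0,0.95,0.24,1.85,255],
    [0,0,0,0.95,0.24,1.85,255],
    [0,0,0,0.95,0.24,1.85,255],
  ],
)

```text
time: 8.37
tcp_pos: [560.6, 46.1, 179.7]
tool_rot: [-0.0, 0.992, -0.126, -0.001]
contact_force: [2.6, -1.3, 1.7]
opening: 0.307
gripper_force: 15.0
```

```bash
python3 - <<'E'
from h import *
s,p,M=pose();print(s['time'],p,s['contact_force'])
rows([W(.55,.202,.3-.3*i/8) for i in range(3,9)])
print('hole3 px',proj('top',along(.55,.202,.1875,115,3)[0]),'peg',proj('top',[*(Rb@[-50,-50]+B),139]))
cv2.imwrite('pics/g4.png',cv2.resize(ctrl.read_camera('top')[215:265,180:240],(720,600),interpolation=cv2.INTER_CUBIC)[:,:,::-1])
E
```

```text
8.3667 [560.57917906  46.09382553 179.71577512] [ 2.5758536  -1.25461962  1.69802812]
[0, 0, np.float64(0.0), np.float64(0.11), np.float64(-0.0), np.float64(-0.09)]
[0, 0, np.float64(0.0), np.float64(0.33), np.float64(0.07), np.float64(0.57)]
[0, 0, np.float64(0.0), np.float64(0.53), np.float64(0.14), np.float64(1.24)]
[0, 0, np.float64(0.0), np.float64(0.71), np.float64(0.19), np.float64(1.92)]
[0, 0, np.float64(0.0), np.float64(0.86), np.float64(0.24), np.float64(2.61)]
[0, 0, np.float64(0.0), np.float64(0.99), np.float64(0.28), np.float64(3.3)]
hole3 px [[212.85825216 229.3014988 ]] peg [[213.89061573 228.59918971]]
```

View pics/g4.png

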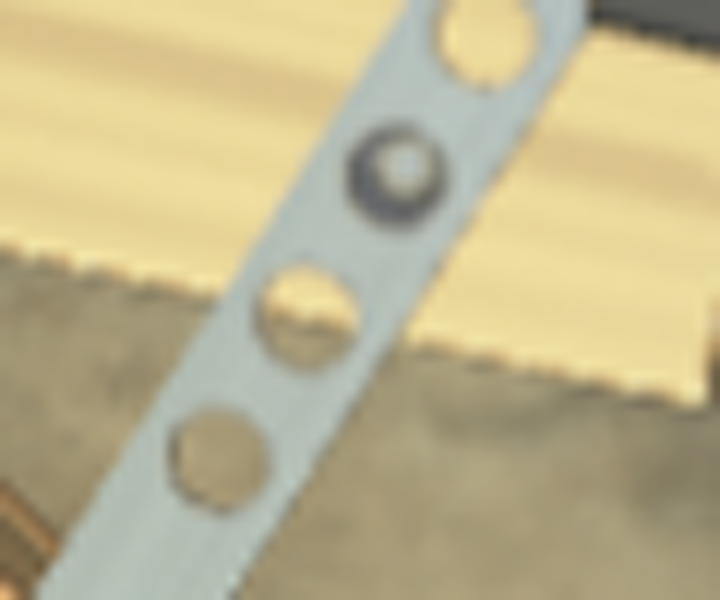

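Hole 3 is centred at (396,174) in the crop and the peg tip is at (403,165). That is about 2 mm short along the bar, which is what the tilt takes up on the way down, so I'll lower along the arc.

>>> send_rows(
  deltas=[
    [0,0,0,0.12,0.03,0.33,255],
    [0,0,0,0.25,0.07,0.66,255],
    [0,0,0,0.35,0.1,1,255],
    [0,0,0,0.45,0.14,1.33,255],
    [0,0,0,0.52,0.17,1.6,255],
    [0,0,0,0.52,0.17,1.6,255],
  ],
)

```text
time: 8.92
tcp_pos: [565.1, 43.0, 163.4]
tool_rot: [0.0, 0.992, -0.126, -0.001]
contact_force: [3.2, -2.4, 0.1]
opening: 0.306
gripper_force: 15.0
```

```bash
python3 - <<'E'
from h import *
s,p,M=pose();print(s['time'],p,s['contact_force'])
rows([W(.55,.202,.3-.3*i/8) for i in range(3,9)])
E
```

```text
8.9167 [565.11800448  43.03539909 163.37779727] [ 3.23783906 -2.4081323   0.06240839]
[0, 0, np.float64(0.0), np.float64(-0.41), np.float64(-0.18), np.float64(-1.72)]
[0, 0, np.float64(0.0), np.float64(-0.19), np.float64(-0.11), np.float64(-1.06)]
[0, 0, np.float64(0.0), np.float64(0.01), np.float64(-0.05), np.float64(-0.39)]
[0, 0, np.float64(0.0), np.float64(0.19), np.float64(0.01), np.float64(0.29)]
[0, 0, np.float64(0.0), np.float64(0.34), np.float64(0.06), np.float64(0.98)]
[0, 0, np.float64(0.0), np.float64(0.47), np.float64(0.1), np.float64(1.67)]
```

The tilt is now below the 0.157 rad contact angle with no vertical force, so the peg is in the hole. I'll lower the rest of the way.

>>> send_rows(
  deltas=[
    [0,0,0,0.1,0.03,0.4,255],
    [0,0,0,0.2,0.06,0.8,255],
    [0,0,0,0.28,0.09,1.1,255],
    [0,0,0,0.35,0.11,1.4,255],
    [0,0,0,0.4,0.12,1.6,255],
    [0,0,0,0.4,0.12,1.6,255],
  ],
)

```text
time: 9.42
tcp_pos: [568.8, 41.0, 147.6]
tool_rot: [0.0, 0.992, -0.126, -0.0]
contact_force: [1.9, -1.8, 1.3]
opening: 0.308
gripper_force: 15.0
```

```bash
python3 - <<'E'
from h import *
s,p,M=pose();print(s['time'],p,s['contact_force'])
rows([W(.55,.202,0)])
cv2.imwrite('pics/g5.png',cv2.resize(ctrl.read_camera('top')[215:265,180:240],(720,600),interpolation=cv2.INTER_CUBIC)[:,:,::-1])
E
```

```text
9.4167 [568.83299382  40.95360843 147.62990289] [ 1.92630799 -1.77667254  1.27499388]
[0, 0, np.float64(0.0), np.float64(0.06), np.float64(-0.01), np.float64(0.09)]
```

View pics/g5.png

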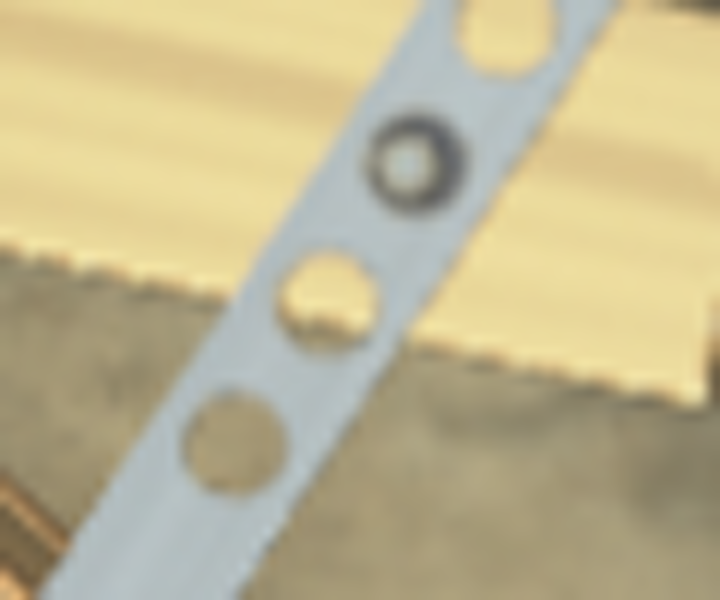

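The peg tip at (410,163) sits inside hole 3, centred at (415,162), and the bar is nearly level. I'll ease down 1 mm, release and withdraw upwards.

>>> send_rows(
  deltas=[
    [0,0,0,0.03,0,0.1,255],
    [0,0,0,0.03,0,0.1,255],
    [0,0,0,0.03,0,0.1,150],
    [0,0,0,0.03,0,0.1,80],
    [0,0,0,0.03,0,0.1,0],
    [0,0,0,0.03,0,0.1,0],
    [0,0,0,0.03,0,0.1,0],
    [0,0,0,0.03,0,0.1,0],
  ],
)

```text
time: 10.13
tcp_pos: [569.1, 41.0, 147.1]
tool_rot: [-0.0, 0.992, -0.126, -0.0]
contact_force: [0.6, -0.1, -0.5]
opening: 0.726
gripper_force: 0.0
```

>>> send_rows(
  deltas=[
    [0,0,0,0,0,0,0],
    [0,0,0,0,0,0,0],
    [0,0,0,0,0,0,0],
    [0,0,0,0,0,0,0],
    [0,0,0,0,0,0,0],
    [0,0,0,0,0,0,0],
  ],
)

```text
time: 10.63
tcp_pos: [569.3, 41.0, 147.2]
tool_rot: [-0.0, 0.992, -0.126, -0.0]
contact_force: [-0.2, -0.2, -0.3]
opening: 1.004
gripper_force: 0.0
```

>>> send_rows(
  deltas=[
    [0,0,0,0,0,-0.8,0],
    [0,0,0,0,0,-2,0],
    [0,0,0,0,0,-3.5,0],
    [0,0,0,0,0,-5.5,0],
    [0,0,0,0,0,-8,0],
    [0,0,0,0,0,-10.5,0],
    [0,0,0,0,0,-12,0],
    [0,0,0,0,0,-12,0],
  ],
)

```text
time: 11.3
tcp_pos: [571.7, 40.9, 271.6]
tool_rot: [-0.0, 0.992, -0.126, 0.004]
contact_force: [-0.3, 0.3, 1.0]
opening: 0.999
gripper_force: 0.0
```

```bash
python3 - <<'E'
from h import *
s,p,M=pose();print(s['time'],p,s['contact_force'],s['opening'])
a=cv2.resize(ctrl.read_camera('top')[190:270,130:270],(700,400),interpolation=cv2.INTER_CUBIC)
b=cv2.resize(ctrl.read_camera('side')[120:260,220:365],(400,386),interpolation=cv2.INTER_CUBIC)
a=cv2.resize(a,(676,386));cv2.imwrite('pics/g6.png',cv2.resize(np.hstack([a,b]),(800,287))[:,:,::-1])
E
```

```text
11.3 [571.6792043   40.87578642 271.61250318] [-0.34895771  0.25126472  0.98005609] 0.9992201807561896
```

View pics/g6.png

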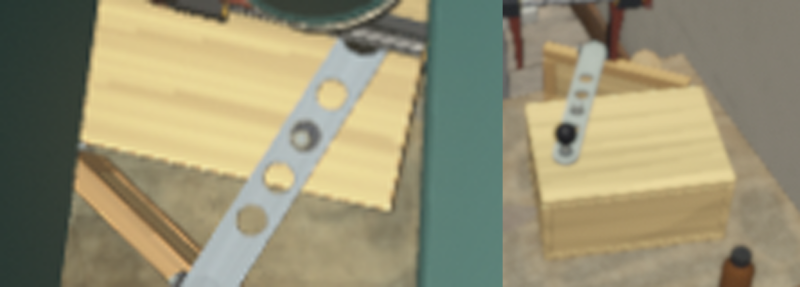

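The gripper is clear. The peg shows in the third hole at (304,135), the bar lies flat, and the door is held ajar. Handing in.

```bash
python3 -c "
from rig import ctrl
print(ctrl.finish_job())"
```

```text
the job is handed in; nothing more can be done
None
```

I propped the door ajar with the stay's third hole over the peg and the bar lying flat, withdrew the gripper clear, and handed the job in at about 11.4 s; I never moved the arm near the bystanders, and the hand-in gave no verdict.

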